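Push a stuck router-bit till out of its case

TASK

The router-bit till that has lost its knob is stuck in its bay of the wooden case. With the wooden push stick, push that till part way out of the front from behind, through the access hole in the back of the case, then draw it out with the gripper, keeping it level, and set it down gently, upright, in the middle of the cork mat. Finish with the stick lying back in both notches of its rest, about centred, and leave the till with the knob home and the other things on the bench alone.

Things in the scene. Friction and masses are not known exactly. Their poses are not given: they have to be found in the camera images.
- case: Wooden case with two bays side by side, fixed to the bench: 173 wide (its x) x 120 deep (y) x 66 mm high. Origin: centre of the underside, z up. Open front at its y = -60; back wall 12 mm thick, outer face at y = +60. Floor 10 mm thick, roof's underside 57 mm up. Bays 59 mm wide, centred at x = -45 and +45.
- hole_a (a point): Centre of the round 36 mm access hole, on the outer face of the back wall, behind the bay at case x = -45; 34 mm above the bench. The hole runs along the case's y axis.
- hole_b (a point): The same for the bay at case x = +45.
- till_bare: The stuck till: open-topped wooden box of router bits, 56 wide (x) x 106 long (y) x 44 mm high, walls 6 mm, bare front (at its -y) with only a small dark screw hole. About 280 g. Origin: centre of the underside, axes parallel to the case's at the start. It starts fully home in either bay: origin at case y = -6, z = 10, front 1 mm inside the case, 1.5 mm free each side.
- till_bare_back (a point): Centre of the stuck till's rear face (origin + 53 mm in its y, 24 mm up), 1 mm from the back wall's inner face: where the stick bears. The till binds under the roof: some 7 to 15 N towards the front starts it; after about 35 mm of travel it slides easily. Pushed 60 mm out, it still stays in its bay.
- till_knob: The same kind of till in the other bay, with a turned 20 mm wooden knob that stands 22 mm out of its front. Same origin and axes. To be left home.
- stick: Hardwood push stick, 220 mm long (x), 20 mm square, about 70 g. Origin: centre of its underside. Either end may be used. It starts in the rest.
- stick_mid (a point): Middle of the stick, on its axis (34 mm above the bench while in the rest).
- stick_end_a (a point): Centre of the stick's end at its -x.
- stick_end_b (a point): Centre of the stick's end at its +x.
- rest: Fixed wooden rest for the stick: a 200 x 60 x 6 mm base along its x with two blocks, 22 mm thick, at x = -75 and +75. Each has a 34 mm wide notch, floor 24 mm above the bench, cheeks 36 mm high. Between the blocks the stick is clear of the 6 mm base. Origin: centre of the underside, z up; the stick lies along its x.
- mat: Cork mat, 200 x 200 x 4 mm, fixed flat on the bench. Origin: centre of the underside.
- glue: Glue bottle, 52 mm thick, 150 mm high, standing at the left. Bystander.
- mallet: Wooden mallet lying at the far side of the bench, head 55 x 110 x 75 mm, 200 mm handle pointing to the left. Bystander.
- bin: Blue plastic bin of offcuts, 120 x 170 x 80 mm, at the far right. Bystander.
- offcut: Dark wood offcut, 150 x 70 x 22 mm, at the far side. Bystander.

How it is judged:
By the outcome, as a careful person would: the job done as asked, in the order asked, and still so for the second after the job is handed in, with the robot touching nothing.
It also fails if it takes over 72 s, if anything falls off the work surface, if the arm or the gripper's body presses on something with over 40 N, if the wrist force passes 120 N, or if a joint passes its speed limit or range.

ROBOT

A 7-joint arm with a two-finger parallel gripper is mounted at the origin on the work surface. World frame = base frame: x ahead of the robot, y to its left, z up, the work surface at z = 0. Lengths are in m, angles in degrees, forces in N, time in s.
With the tool pointing down it reaches from about 0.425 to 0.875 m from the base axis. Payload 4.7 kg.
Tool frame: the origin (TCP) lies midway between the tips of the shut fingers; the grasp point (between the pads) lies 19 mm behind it; z points along the fingers, y is the line along which they close (so a half turn about z gives the same grasp; the last joint's range is limited). The gripper opens to 87 mm and grips with 3 to 60 N. Pads are 19 mm wide; open, the fingers measure 117 mm over their backs; the gripper's body (75 mm by 190 mm) begins 51 mm behind the grasp point.
Start: joints at [69.276, 18.392, -4.016, 83.108, 1.295, 78.541, -3.26], TCP at [0.239, -0.605, 0.195] pointing down, gripper open.
Joint ranges: [-163.93, 163.93], [-17.29, 119.83], [-79.2, 71.16], [3.27, 140.29], [-89.18, 269.18], [5.43, 117.66], [-154.24, 154.24]. Speed limits (degrees/s): [147.25, 147.25, 180, 180, 180, 180, 180].

INTERFACE

Orientations are given as [roll, pitch, yaw] about the fixed x, y, z axes, in that order (R = Rz(yaw) Ry(pitch) Rx(roll)).
In Python, from cell import env gives the robot as it stands.
- The arm moves only by the tool step_arm, never from a script. Its argument "moves" is a list of rows, each an object with "dp": the shift along the tool's x, y, z in mm, a list of three; "dr": the turn, a rotation vector about the tool's x, y, z in rad, a list of three; "fingers": the closure, from 0 (fully open) to 1 (shut). In form: [{"dp": [dx, dy, dz], "dr": [ax, ay, az], "fingers": fingers}, ...]. A call has exactly 5 rows; each row shifts and turns the commanded pose from where the row before left it, along the tool's axes as they then stand; what a row does not reach is not made up. A row lasts 1/8 s, in which the tool goes at most 62.5 mm and 10.7 degrees, less where a joint would pass 70% of its speed; a pose out of reach is approached as far as the arm can. A call with a gripper value outside its range is refused whole. The fingers move at their own pace and stop on an object; "squeeze" is the grip in N (left out, the last holds). Time passes only in rows, so rows that do not move let the fingers close, or fill a call up. It gives the time, the measured TCP pose, the force, the opening and the grip force at its end, in the units of the state.
- env.get_obs(): the state, without advancing time (a new reading comes with each control period).
- env.read_camera(name): name is "scene" or "top" or "wrist"; returns the picture (420x560x3 uint8, red, green, blue); there is no depth.
- env.camera_model(name): a dict with "fx", "fy", "cx", "cy" (pixels), "R" (3x3) and "t" (3): a world point X has camera coordinates R X + t. Camera axes: x right, y down, z forward; pixel columns grow to the right and rows downward; lengths in m; the calibration is good to about 2 mm. A picture is of the moment at which its call begins: read the wrist's pose just before it. camera_model takes no time and is no camera call; for the wrist camera it gives the pose at the moment of the call.
- env.sign_off(): hands the job in; it is judged then, once.
The state is a dict: "time_s": time; "qpos": joint angles; "joint_velocities": joint speeds; "effort": joint torques, N m; "tool_pos": TCP position; "tool_rot": TCP orientation; "force": force on the tool from outside, world axes, zero at the start; "wrist_torque": the same for the moment, N m; "grip_width": finger opening in m; "grasp_force": force on a finger pad.
Only numpy, scipy, OpenCV 4.12 (cv2) and the standard library are available. Lean on these libraries where they do the work, as an engineer would, in place of code of your own. Each camera call takes 0.05 s, during which the arm holds its last target. There are 200 camera calls.

## Working session

There is one attempt and no reset: what is moved stays moved. The work goes in short steps, Python scripts to look and compute and a tool call to move; the robot and the scene stay as the last step left them, time stands still between calls to the robot, and variables do not carry over. Pictures are saved under pics/ and viewed, at most 14 in all, crops included, and the job is handed in when it is done.

Besides the shell and the picture viewer there is one more tool, called after "Emit:" in YAML: its name, and indented under it one key for each argument. step_arm: Moves the arm, as the interface text tells. Its arguments: {"type":"object","properties":{"moves":{"type":"array","items":{"type":"object","properties":{"dp":{"type":"array","items":{"type":"number"}},"dr":{"type":"array","items":{"type":"number"}},"fingers":{"type":"number"}}}},"squeeze":{"type":"number"}},"required":["moves"]}

```bash
mkdir -p pics; ls
python3 - <<'E'
from cell import env
import cv2
for n in("scene","top"):
    cv2.imwrite(f"pics/{n}0.png",env.read_camera(n)[:,:,::-1]); m=env.camera_model(n); print(n,m)
o=env.get_obs(); print(o)
E
```

```text
pics
scene {'fx': 419.3188043279818, 'fy': 419.3188043279818, 'cx': 280.40332131000173, 'cy': 215.40409096541435, 'R': array([[ 0.65604366,  0.75471655,  0.00310421],
       [ 0.53589099, -0.46292363, -0.70606129],
       [-0.53143913,  0.46487056, -0.70814392]]), 't': array([-0.399924  , -0.22571619,  1.30448348])}
top {'fx': 427.32554726764494, 'fy': 427.32554726764494, 'cx': 276.4037806680013, 'cy': 203.5261006903418, 'R': array([[-0.07818734, -0.99692419, -0.00537625],
       [-0.97653645,  0.07767155, -0.20085737],
       [ 0.20065715, -0.0104544 , -0.97960574]]), 't': array([0.10496291, 0.56230073, 0.93239344])}
{'time_s': 0.1, 'qpos': array([69.27672312, 18.43573149, -4.01311214, 83.16837096,  1.29464476,
       78.54153453, -3.26275823]), 'joint_velocities': array([ 0.01870846, -0.19050911,  0.04535206, -0.20311467,  0.02973313,
        0.11267203, -0.03243778]), 'effort': array([ 1.03147729e-04, -4.92572379e+01, -4.05478142e-01, -3.13398743e+01,
       -6.39546057e-02,  3.95421311e-02,  4.93303412e-05]), 'tool_pos': array([ 0.23828026, -0.60415632,  0.19375617]), 'tool_rot': array([-1.79899567e+02,  5.93344046e-03,  2.15277619e+01]), 'force': array([ 0.44184372, -0.19600921,  0.27668422]), 'wrist_torque': array([-0.01378192,  0.00643854, -0.04627079]), 'grasp_force': 0.0, 'grip_width': 0.08696546684792156}
```

View pics/top0.png

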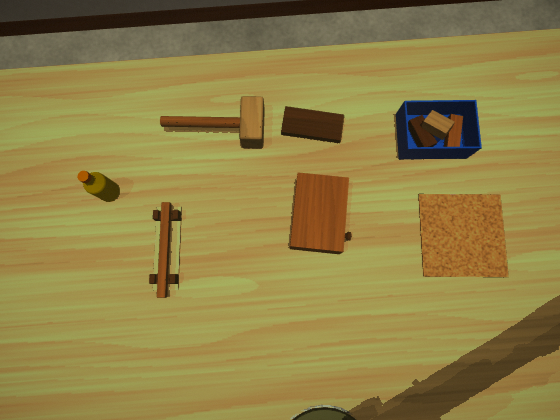

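View pics/scene0.png

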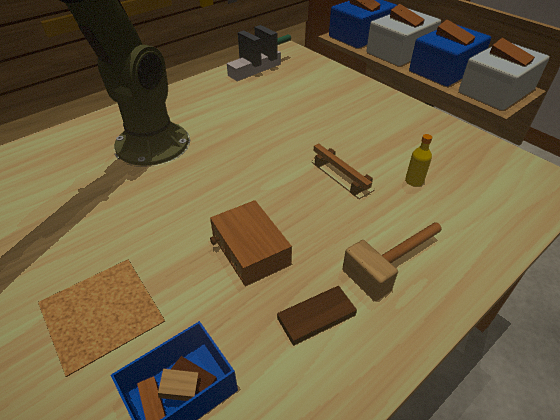

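The top view shows the case at about (320,213), with its front to the right and the knob at (348,236), so the bare till is in the far bay (hole_b). The stick is in its rest at (165,250) and the mat is at (463,235). The scene view agrees.

```bash
cat > h.py <<'E'
import numpy as np, cv2
from cell import env
def cast(m,px,z):
    R,t=np.array(m["R"]),np.array(m["t"]); px=np.atleast_2d(px).astype(float)
    d=np.c_[(px[:,0]-m["cx"])/m["fx"],(px[:,1]-m["cy"])/m["fy"],np.ones(len(px))]@R
    c=-R.T@t
    return c+d*((z-c[2])/d[:,2])[:,None]
def proj(m,X):
    X=np.atleast_2d(X)@np.array(m["R"]).T+m["t"]; return np.c_[X[:,0]/X[:,2]*m["fx"]+m["cx"],X[:,1]/X[:,2]*m["fy"]+m["cy"]]
def snap(n,f):
    m=env.camera_model(n); im=env.read_camera(n)[:,:,::-1].copy(); cv2.imwrite(f,im); return m,im
E
python3 - <<'E'
from h import *
np.set_printoptions(precision=4,suppress=True)
m=env.camera_model("top")
def p(n,px,z): print(n,cast(m,px,z).tolist() if 0 else cast(m,px,z)[:,:2].round(3).tolist())
p("case roof",[(297,173),(349,178),(343,253),(290,248)],.066)
p("stick ends top",[(166,202),(163,297)],.044)
p("mat",[(419,195),(499,194),(508,276),(424,277)],.004)
p("glue top,base",[(84,176)],.15);p("gb",[(110,192)],.02)
p("mallet head",[(242,96),(264,97),(263,148),(240,143)],.07)
p("handle end",[(162,121)],.04)
p("bin",[(405,101),(478,100),(481,150),(397,158)],.08)
w=env.camera_model("wrist"); o=env.get_obs()
R=np.array(w["R"]);c=-R.T@w["t"]; print(w,"cam pos",c, "tcp",o["tool_pos"])
from scipy.spatial.transform import Rotation as Ro
T=Ro.from_euler("xyz",o["tool_rot"],degrees=True).as_matrix(); print("cam in tool",T.T@(c-o["tool_pos"]), (R@T))
E
```

```text
case roof [[0.636, 0.007], [0.614, -0.112], [0.442, -0.079], [0.463, 0.038]]
stick ends top [[0.596, 0.319], [0.378, 0.331]]
mat [[0.573, -0.29], [0.56, -0.485], [0.363, -0.47], [0.376, -0.273]]
glue top,base [[0.642, 0.465]]
gb [[0.637, 0.46]]
mallet head [[0.837, 0.123], [0.83, 0.07], [0.701, 0.081], [0.718, 0.135]]
handle end [[0.801, 0.324]]
bin [[0.788, -0.263], [0.776, -0.436], [0.653, -0.422], [0.649, -0.225]]
{'fx': 374.7844684103077, 'fy': 374.7844684103077, 'cx': 280.0965316884819, 'cy': 206.01496532197717, 'R': array([[ 0.3672, -0.9301, -0.0019],
       [-0.9001, -0.3559,  0.2515],
       [-0.2346, -0.0906, -0.9679]]), 't': array([-0.6499, -0.0325,  0.3908])} cam pos [ 0.3011 -0.5806  0.3852] tcp [ 0.2383 -0.6042  0.1938]
cam in tool [ 0.0671  0.0008 -0.1914] [[ 0.0003  1.      0.0002]
 [-0.9679  0.0003 -0.2514]
 [-0.2514 -0.0001  0.9679]]
```

```bash
cat >> h.py <<'E'
from scipy.spatial.transform import Rotation as Ro
def plan(p,yaw,n,start=None):
    "rows (tool mm, rad) on a straight line from the measured pose to p, tool pointing down at yaw"
    o=env.get_obs(); p0,r=(o["tool_pos"],Ro.from_euler("xyz",o["tool_rot"],degrees=True)) if start is None else (np.array(start[0]),Ro.from_euler("xyz",[180,0,start[1]],degrees=True))
    dr=(r.inv()*Ro.from_euler("xyz",[180,0,yaw],degrees=True)).as_rotvec()
    d=(np.array(p)-p0)*1000/n
    for i in range(n): print((r*Ro.from_rotvec(dr*i/n)).inv().apply(d).round(1).tolist(), end=" ")
    print("| dr each",(dr/n).round(4).tolist())
E
python3 -c "
from h import *
plan([.45,-.03,.25],-3,15)"
```

```text
[27.2, -30.4, -3.7] [26.3, -31.2, -3.7] [25.4, -31.9, -3.7] [24.5, -32.6, -3.7] [23.5, -33.3, -3.7] [22.6, -34.0, -3.7] [21.6, -34.6, -3.7] [20.6, -35.2, -3.7] [19.6, -35.8, -3.7] [18.6, -36.3, -3.7] [17.5, -36.8, -3.7] [16.5, -37.3, -3.7] [15.4, -37.8, -3.7] [14.3, -38.2, -3.7] [13.2, -38.6, -3.7] | dr each [-0.0001, 0.0, 0.0285]
```

Emit:
step_arm:
  moves:
    - {"dp":[27,-30,-4],"dr":[0,0,0.0285],"fingers":0}
    - {"dp":[26,-31,-4],"dr":[0,0,0.0285],"fingers":0}
    - {"dp":[25,-32,-4],"dr":[0,0,0.0285],"fingers":0}
    - {"dp":[24,-33,-4],"dr":[0,0,0.0285],"fingers":0}
    - {"dp":[24,-33,-4],"dr":[0,0,0.0285],"fingers":0}

```text
time_s: 0.72
tool_pos: [0.3086, -0.4125, 0.2145]
tool_rot: [-180.0, 0.0, 13.3]
force: [-0.0, -0.6, -0.1]
grip_width: 0.0872
grasp_force: 0.0
```

Emit:
step_arm:
  moves:
    - {"dp":[23,-34,-4],"dr":[0,0,0.0285],"fingers":0}
    - {"dp":[22,-35,-4],"dr":[0,0,0.0285],"fingers":0}
    - {"dp":[21,-35,-4],"dr":[0,0,0.0285],"fingers":0}
    - {"dp":[20,-36,-4],"dr":[0,0,0.0285],"fingers":0}
    - {"dp":[19,-36,-4],"dr":[0,0,0.0285],"fingers":0}

```text
time_s: 1.35
tool_pos: [0.3811, -0.2207, 0.2346]
tool_rot: [-180.0, 0.0, 5.2]
force: [0.1, -0.2, 0.8]
grip_width: 0.0869
grasp_force: 0.0
```

Emit:
step_arm:
  moves:
    - {"dp":[18,-37,-4],"dr":[0,0,0.0285],"fingers":0}
    - {"dp":[16,-37,-4],"dr":[0,0,0.0285],"fingers":0}
    - {"dp":[15,-38,-4],"dr":[0,0,0.0285],"fingers":0}
    - {"dp":[14,-38,-4],"dr":[0,0,0.0285],"fingers":0}
    - {"dp":[13,-39,-4],"dr":[0,0,0.0285],"fingers":0}

```text
time_s: 1.98
tool_pos: [0.4506, -0.0293, 0.2546]
tool_rot: [180.0, 0.0, -3.0]
force: [-0.0, 1.0, -0.5]
grip_width: 0.0867
grasp_force: 0.0
```

Run:
```python
from h import *
import time
np.set_printoptions(precision=4,suppress=True)
env.read_camera("wrist")
m,im=snap("wrist","pics/w1.png")
o=env.get_obs(); print(o["tool_pos"],o["tool_rot"],o["qpos"],o["force"],o["time_s"])
```

```text
[ 0.4517 -0.0253  0.2552] [-179.9164   -0.0663   -2.5149] [ 41.6097  -7.4033 -37.5145 102.9125  -4.6213  82.9309 -87.6233] [0.5979 0.4175 0.0618] 2.075
```

View pics/w1.png

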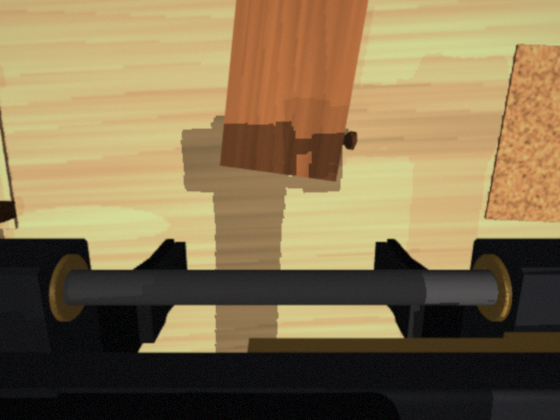

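The wrist view shows the near end of the case roof, with corners at about (221,165) and (337,181) and the knob at (350,140). I'll fit lines to the roof edges here and cross-check in the top view, and measure the stick, rest and mat as well.

```bash
cat > m.py <<'E'
from h import *
np.set_printoptions(precision=4,suppress=True)
m=env.camera_model("wrist"); im=cv2.imread("pics/w1.png").astype(int); b,g,r=im[...,0],im[...,1],im[...,2]
k=((r-g)>0.35*r)&(g>12)
L=[];Rr=[]
for v in range(5,155):
    x=np.where(k[v,200:400])[0]+200
    if v<120 or v>160: Rr.append((x.max(),v))
    L.append((x.min(),v))
N=[]
for u in range(232,326):
    y=np.where(k[100:200,u])[0]+100; N.append((u,y.max()))
def fit(px,z):
    P=cast(m,np.array(px)+.0,z)[:,:2].astype(np.float32); vx,vy,x,y=cv2.fitLine(P,cv2.DIST_HUBER,0,.001,.001).ravel(); res=np.abs((P-[x,y])@[-vy,vx]); print("  ang",np.degrees(np.arctan2(vy,vx)),"res",np.median(res)*1e3); return np.array([x,y]),np.array([vx,vy])
def X(a,b): s=np.linalg.solve(np.c_[a[1],-b[1]],b[0]-a[0]); return a[0]+s[0]*a[1]
l,rr,n=fit(np.array(L)-[.5,0],.066),fit(np.array(Rr)+[.5,0],.066),fit(np.array(N)+[0,.5],.066)
A,B=X(l,n),X(rr,n); print("near corners",A,B,"len",np.linalg.norm(A-B))
# top view: blobs
m=env.camera_model("top"); im=cv2.imread("pics/top0.png").astype(int); b,g,r=im[...,0],im[...,1],im[...,2]
def blob(name,box,z,cond):
    x0,y0,x1,y1=box; kk=np.zeros(r.shape,np.uint8); kk[y0:y1,x0:x1]=cond[y0:y1,x0:x1]
    c=max(cv2.findContours(kk,cv2.RETR_EXTERNAL,cv2.CHAIN_APPROX_NONE)[0],key=cv2.contourArea)
    P=cast(m,c[:,0],z)[:,:2]; q=cv2.minAreaRect((P*1000).astype(np.float32)); print(name,q,cv2.boundingRect(c))
red=((r-g)>0.38*r)
blob("mat",(400,180,525,290),.004,((r-g)>0.25*r))
blob("case",(280,165,352,260),.066,red)
blob("stick",(140,195,190,305),.044,red&(r>60))
for v in (200,208,215,225,240,255,270,280,290,297): print(v,[tuple(im[v,u]) for u in (156,160,164,168,172)])
E
python3 m.py
```

```text
ang -10.443821 res 0.24842983
  ang -10.439537 res 0.23866445
  ang 79.64697 res 0.2583873
near corners [0.4669 0.0343] [ 0.4456 -0.0825] len 0.11870847
mat ((469.33245849609375, -378.81536865234375), (202.0334014892578, 198.20571899414062), 85.44520568847656) (418, 194, 90, 83)
case ((541.283203125, -36.96845245361328), (122.38182067871094, 173.25315856933594), 79.76750946044922) (290, 173, 59, 79)
stick ((487.0353088378906, 329.8921203613281), (21.44482421875, 213.8219757080078), 85.59172058105469) (156, 203, 14, 94)
200 [(np.int64(83), np.int64(158), np.int64(166)), (np.int64(85), np.int64(158), np.int64(167)), (np.int64(85), np.int64(160), np.int64(168)), (np.int64(84), np.int64(157), np.int64(167)), (np.int64(82), np.int64(155), np.int64(167))]
208 [(np.int64(72), np.int64(136), np.int64(150)), (np.int64(88), np.int64(165), np.int64(162)), (np.int64(25), np.int64(69), np.int64(123)), (np.int64(26), np.int64(74), np.int64(132)), (np.int64(41), np.int64(79), np.int64(100))]
215 [(np.int64(18), np.int64(45), np.int64(73)), (np.int64(19), np.int64(42), np.int64(67)), (np.int64(26), 
[... 1033 characters left out ...]
64(167))]
280 [(np.int64(14), np.int64(38), np.int64(60)), (np.int64(26), np.int64(73), np.int64(134)), (np.int64(25), np.int64(73), np.int64(130)), (np.int64(17), np.int64(43), np.int64(67)), (np.int64(16), np.int64(45), np.int64(75))]
290 [(np.int64(76), np.int64(147), np.int64(162)), (np.int64(31), np.int64(79), np.int64(139)), (np.int64(26), np.int64(74), np.int64(127)), (np.int64(41), np.int64(79), np.int64(102)), (np.int64(77), np.int64(148), np.int64(166))]
297 [(np.int64(74), np.int64(140), np.int64(162)), (np.int64(33), np.int64(76), np.int64(116)), (np.int64(29), np.int64(66), np.int64(96)), (np.int64(77), np.int64(145), np.int64(165)), (np.int64(77), np.int64(145), np.int64(165))]
```

Run:
```python
import cv2
a=cv2.imread("pics/top0.png")
c=cv2.resize(a[190:310,130:200],None,fx=4.5,fy=4.5,interpolation=cv2.INTER_CUBIC)
d=cv2.resize(a[160:265,275:365],None,fx=4.5,fy=4.5,interpolation=cv2.INTER_CUBIC)
d=cv2.copyMakeBorder(d,0,540-d.shape[0],0,0,0)
cv2.imwrite("pics/c1.png",cv2.hconcat([c,d]))
```

```text
(no output)
```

View pics/c1.png

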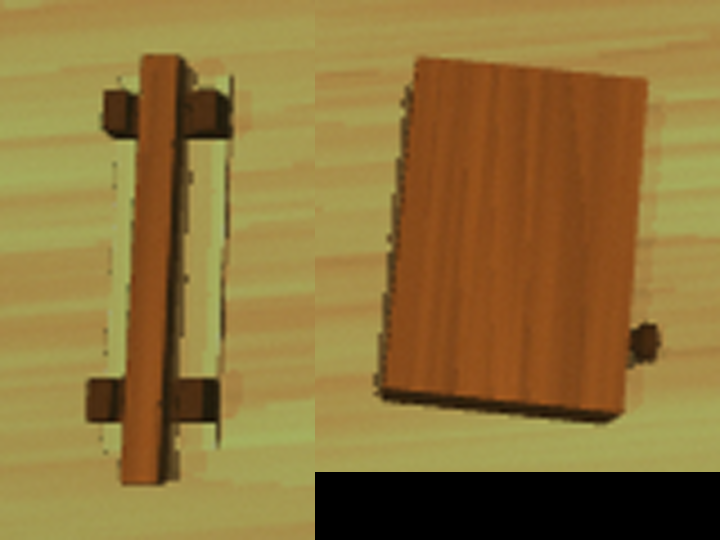

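Case yaw is −10.44° and its centre is at about (.541,−.0385). The crop shows the stick resting in both notches. Next I'll look at the rest from closer.

```bash
python3 -c "
from h import *
plan([.43,.327,.25],-4,10)"
```

```text
[-3.7, -35.1, 0.6] [-3.8, -35.1, 0.6] [-3.9, -35.1, 0.6] [-4.0, -35.1, 0.5] [-4.1, -35.1, 0.5] [-4.2, -35.0, 0.5] [-4.3, -35.0, 0.5] [-4.3, -35.0, 0.5] [-4.4, -35.0, 0.5] [-4.5, -35.0, 0.5] | dr each [-0.0001, -0.0001, 0.0026]
```

Emit:
step_arm:
  moves:
    - {"dp":[-4,-35,0],"dr":[0,0,0.002],"fingers":0}
    - {"dp":[-4,-35,0],"dr":[0,0,0.002],"fingers":0}
    - {"dp":[-4,-35,1],"dr":[0,0,0.002],"fingers":0}
    - {"dp":[-4,-35,1],"dr":[0,0,0.002],"fingers":0}
    - {"dp":[-4,-35,1],"dr":[0,0,0.002],"fingers":0}

```text
time_s: 2.7
tool_pos: [0.4401, 0.1455, 0.2514]
tool_rot: [179.9, 0.0, -3.6]
force: [0.4, -0.0, 1.1]
grip_width: 0.0869
grasp_force: 0.0
```

Emit:
step_arm:
  moves:
    - {"dp":[-4,-35,1],"dr":[0,0,0.002],"fingers":0}
    - {"dp":[-4,-35,1],"dr":[0,0,0.002],"fingers":0}
    - {"dp":[-4,-35,1],"dr":[0,0,0.002],"fingers":0}
    - {"dp":[-4,-35,0],"dr":[0,0,0.002],"fingers":0}
    - {"dp":[-4,-35,0],"dr":[0,0,0.002],"fingers":0}

```text
time_s: 3.32
tool_pos: [0.4323, 0.3211, 0.2483]
tool_rot: [179.9, -0.0, -4.2]
force: [0.4, 1.1, 0.1]
grip_width: 0.0871
grasp_force: 0.0
```

Run:
```python
from h import *
import json
np.set_printoptions(precision=4,suppress=True)
env.read_camera("wrist");env.read_camera("wrist")
m,im=snap("wrist","pics/w2.png")
json.dump({k:np.array(v).tolist() for k,v in m.items()},open("w2.json","w"))
o=env.get_obs(); print(o["tool_pos"],o["tool_rot"],o["qpos"],o["time_s"])
```

```text
[0.4309 0.3224 0.248 ] [-179.9793    0.1261   -3.8791] [  18.4805   10.4827  -64.5207   92.626     9.415    82.9849 -140.714 ] 3.475
```

View pics/w2.png

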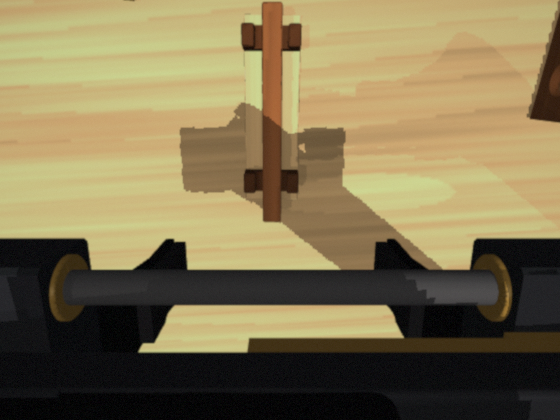

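The wrist view shows the whole stick, with its far end at about (272,3), its near end at (272,220) and the blocks at rows 37 and 181.

Run:
```python
from h import *
import json
np.set_printoptions(precision=4,suppress=True)
m=json.load(open("w2.json")); im=cv2.imread("pics/w2.png").astype(int); b,g,r=im[...,0],im[...,1],im[...,2]
red=((r-g)>0.38*r)&(g>8)
k=np.zeros(r.shape,np.uint8); k[0:235,255:290]=red[0:235,255:290]
E=[]
for v in list(range(60,100))+list(range(112,160))+list(range(200,212)):
    x=np.where(k[v])[0]; E.append((x.min()-.5,x.max()+.5,v))
E=np.array(E)
for c in (0,1):
    P=cast(m,E[:,[c,2]],.044); f=np.polyfit(P[:,0],P[:,1],1); print("edge slope deg",np.degrees(np.arctan(f[0])),"y at .487",np.polyval(f,.487))
for u in (266,272,278):
    y=np.where(k[:,u])[0]; print(cast(m,[(u,y.min()-.5),(u,y.max()+.5)],.044)[:,:2].round(4).tolist(),y.min(),y.max())
# rest blocks (top 36mm): dark-red pixels outside the stick
dark=(r<130)&((r-g)>0.3*r)
for (y0,y1) in((15,60),(160,200)):
    kk=np.zeros(r.shape,np.uint8); kk[y0:y1,235:310]=dark[y0:y1,235:310]
    yy,xx=np.where(kk); print(xx.min(),xx.max(),yy.min(),yy.max(),cast(m,[(xx.min()-.5,yy.min()-.5),(xx.max()+.5,yy.min()-.5),(xx.min()-.5,yy.max()),(xx.max()+.5,yy.max())],.036)[:,:2].round(4).tolist())
```

```text
edge slope deg -4.103968761063898 y at .487 0.33737740590286774
edge slope deg -4.3146123759717 y at .487 0.32036215566590875
[[0.5957, 0.3265], [0.3801, 0.3427]] 3 219
[[0.5944, 0.3208], [0.3796, 0.3361]] 4 219
[[0.5932, 0.3152], [0.3803, 0.3294]] 5 218
242 300 24 56 [[0.5806, 0.3522], [0.5767, 0.2941], [0.5507, 0.3549], [0.5468, 0.2956]]
244 297 160 199 [[0.4466, 0.3623], [0.4428, 0.3043], [0.4029, 0.3663], [0.399, 0.3066]]
```

```bash
python3 -c "
from h import *
plan([.4873,.329,.1],-4.2,5)"
```

```text
[11.2, -2.1, 29.6] [11.2, -2.1, 29.6] [11.2, -2.1, 29.6] [11.2, -2.1, 29.6] [11.2, -2.1, 29.6] | dr each [-0.0001, 0.0004, 0.0011]
```

Emit:
step_arm:
  moves:
    - {"dp":[11,-2,30],"dr":[0,0,0.001],"fingers":0}
    - {"dp":[11,-2,30],"dr":[0,0,0.001],"fingers":0}
    - {"dp":[11,-2,30],"dr":[0,0,0.001],"fingers":0}
    - {"dp":[11,-2,29],"dr":[0,0,0.001],"fingers":0}
    - {"dp":[11,-2,29],"dr":[0,0,0.001],"fingers":0}

```text
time_s: 4.1
tool_pos: [0.4888, 0.3243, 0.0993]
tool_rot: [179.9, -0.0, -4.5]
force: [0.4, -0.1, 0.2]
grip_width: 0.0872
grasp_force: 0.0
```

```bash
python3 -c "
from h import *
env.read_camera('top');env.read_camera('top')
o=env.get_obs();print(o['tool_pos'],o['tool_rot'],o['qpos'])
plan([.4873,.329,.015],-4.2,4)"
```

```text
[0.48748157 0.32271076 0.09714031] [179.71506536   0.25989765  -4.58977875] [  10.57765196   24.83309919  -57.81462066   97.76683749   22.17732557
   70.24121509 -147.26281964]
[-0.1, -1.7, 20.5] [-0.1, -1.6, 20.5] [-0.1, -1.6, 20.5] [-0.1, -1.6, 20.5] | dr each [0.0012, 0.0011, -0.0017]
```

Emit:
step_arm:
  moves:
    - {"dp":[0,-2,21],"dr":[0,0,0],"fingers":0}
    - {"dp":[0,-2,21],"dr":[0,0,0],"fingers":0}
    - {"dp":[0,-1,21],"dr":[0,0,0],"fingers":0}
    - {"dp":[0,0,20],"dr":[0,0,0],"fingers":0}
    - {"dp":[0,0,0],"dr":[0,0,0],"fingers":0}

```text
time_s: 4.82
tool_pos: [0.4865, 0.3312, 0.0156]
tool_rot: [179.9, 0.2, -4.4]
force: [0.0, -0.4, 1.0]
grip_width: 0.0871
grasp_force: 0.0
```

Emit:
step_arm:
  squeeze: 50
  moves:
    - {"dp":[0,0,0],"dr":[0,0,0],"fingers":1}
    - {"dp":[0,0,0],"dr":[0,0,0],"fingers":1}
    - {"dp":[0,0,0],"dr":[0,0,0],"fingers":1}
    - {"dp":[0,0,0],"dr":[0,0,0],"fingers":1}
    - {"dp":[0,0,0],"dr":[0,0,0],"fingers":1}

```text
time_s: 5.45
tool_pos: [0.488, 0.3321, 0.0178]
tool_rot: [180.0, -0.0, -4.4]
force: [0.6, 0.5, 0.2]
grip_width: 0.0453
grasp_force: 0.0
```

```bash
python3 -c "
from h import *
for i in range(3):
  o=env.get_obs();print(o['tool_pos'],o['tool_rot'],o['force'],o['grip_width'],o['grasp_force']);env.read_camera('top')
"
```

```text
[0.48797007 0.33208613 0.01783395] [ 1.79997364e+02 -1.36832145e-02 -4.39608699e+00] [0.58854375 0.49649003 0.22098008] 0.04526623975476434 0.0
[0.487965   0.33210602 0.01779409] [-1.79999860e+02 -9.06855856e-03 -4.39751874e+00] [ 0.40503207 -0.49709291 -0.69030258] 0.0403965871241891 0.0
[0.48794071 0.33209096 0.01775442] [ 1.79996578e+02 -5.96401948e-03 -4.39556932e+00] [ 0.0940344  -0.34728098  0.34373259] 0.03722189822698982 0.0
```

Emit:
step_arm:
  moves:
    - {"dp":[0,3,2.5],"dr":[0,0,0],"fingers":1}
    - {"dp":[0,0,0],"dr":[0,0,0],"fingers":1}
    - {"dp":[0,0,0],"dr":[0,0,0],"fingers":1}
    - {"dp":[0,0,0],"dr":[0,0,0],"fingers":1}
    - {"dp":[0,0,0],"dr":[0,0,0],"fingers":1}

```text
time_s: 6.22
tool_pos: [0.4877, 0.3291, 0.0152]
tool_rot: [180.0, 0.0, -4.4]
force: [-0.1, 0.5, -0.8]
grip_width: 0.0177
grasp_force: 50.0
```

```bash
python3 -c "
from h import *
env.read_camera('top')
o=env.get_obs();print(o['tool_pos'],o['tool_rot'],o['force'],o['grip_width'],o['grasp_force'])
plan([.488,.329,.135],-4.4,5,)
plan([.6235,.159,.135],79.56,12,([.488,.329,.135],-4.4))
"
```

```text
[0.48763311 0.32911988 0.01518046] [ 1.79993360e+02  2.96752645e-03 -4.38922086e+00] [-0.29275806  0.2073889  -1.16878723] 0.017146114010535392 49.999220967292786
[0.1, 0.0, -24.0] [0.1, 0.0, -24.0] [0.1, 0.0, -24.0] [0.1, 0.0, -24.0] [0.1, 0.0, -24.0] | dr each [0.0, 0.0, 0.0]
[12.3, 13.3, 0.0] [10.6, 14.7, 0.0] [8.8, 15.9, 0.0] [6.8, 16.8, 0.0] [4.7, 17.5, 0.0] [2.5, 17.9, 0.0] [0.3, 18.1, 0.0] [-1.9, 18.0, 0.0] [-4.1, 17.7, 0.0] [-6.2, 17.0, 0.0] [-8.2, 16.1, 0.0] [-10.1, 15.0, 0.0] | dr each [-0.0, 0.0, -0.1221]
```

Emit:
step_arm:
  moves:
    - {"dp":[0,0,-12],"dr":[0,0,0],"fingers":1}
    - {"dp":[0,0,-24],"dr":[0,0,0],"fingers":1}
    - {"dp":[0,0,-28],"dr":[0,0,0],"fingers":1}
    - {"dp":[0,0,-28],"dr":[0,0,0],"fingers":1}
    - {"dp":[0,0,-28],"dr":[0,0,0],"fingers":1}

```text
time_s: 6.9
tool_pos: [0.4877, 0.3294, 0.1371]
tool_rot: [-180.0, -0.0, -4.4]
force: [0.1, -0.4, -0.7]
grip_width: 0.0175
grasp_force: 50.0
```

Emit:
step_arm:
  moves:
    - {"dp":[12,13,0],"dr":[0,0,-0.12],"fingers":1}
    - {"dp":[11,15,0],"dr":[0,0,-0.12],"fingers":1}
    - {"dp":[9,16,0],"dr":[0,0,-0.12],"fingers":1}
    - {"dp":[7,17,0],"dr":[0,0,-0.12],"fingers":1}
    - {"dp":[5,17,0],"dr":[0,0,-0.12],"fingers":1}

```text
time_s: 7.52
tool_pos: [0.545, 0.258, 0.1362]
tool_rot: [180.0, -0.0, 30.2]
force: [0.0, 0.4, -1.0]
grip_width: 0.0171
grasp_force: 50.0
```

Emit:
step_arm:
  moves:
    - {"dp":[2,18,0],"dr":[0,0,-0.12],"fingers":1}
    - {"dp":[0,18,0],"dr":[0,0,-0.12],"fingers":1}
    - {"dp":[-2,18,0],"dr":[0,0,-0.12],"fingers":1}
    - {"dp":[-4,18,0],"dr":[0,0,-0.12],"fingers":1}
    - {"dp":[-6,17,0],"dr":[0,0,-0.12],"fingers":1}

```text
time_s: 8.15
tool_pos: [0.6001, 0.1858, 0.1362]
tool_rot: [180.0, -0.0, 64.6]
force: [-0.5, 0.3, 0.1]
grip_width: 0.0176
grasp_force: 50.0
```

Emit:
step_arm:
  moves:
    - {"dp":[-8,16,0],"dr":[0,0,-0.12],"fingers":1}
    - {"dp":[-10,15,0],"dr":[0,0,-0.12],"fingers":1}
    - {"dp":[0,0,0],"dr":[0,0,0],"fingers":1}
    - {"dp":[0,0,0],"dr":[0,0,0],"fingers":1}
    - {"dp":[0,0,0],"dr":[0,0,0],"fingers":1}

```text
time_s: 8.78
tool_pos: [0.6208, 0.159, 0.1356]
tool_rot: [180.0, -0.0, 78.1]
force: [-0.1, 0.4, -0.8]
grip_width: 0.0171
grasp_force: 50.0
```

```bash
python3 -c "
from h import *
o=env.get_obs();print(o['tool_pos'],o['tool_rot'],o['qpos'],o['grip_width'],o['grasp_force'],o['time_s'])
plan([.6236,.1598,.016],79.56,5)
"
```

```text
[0.62081773 0.15900596 0.13563586] [ 1.79980638e+02 -1.04222891e-03  7.81494840e+01] [ 31.6594661   36.62364497 -69.64943493  87.29513705  34.59218641
  80.23696114 -52.04724011] 0.01707934518087767 49.99920666217804 8.775
[0.3, 0.5, 23.9] [0.3, 0.5, 23.9] [0.3, 0.5, 23.9] [0.3, 0.5, 23.9] [0.3, 0.5, 23.9] | dr each [0.0001, -0.0, -0.0049]
```

Emit:
step_arm:
  moves:
    - {"dp":[0,0.5,24],"dr":[0,0,-0.005],"fingers":1}
    - {"dp":[0,0.5,24],"dr":[0,0,-0.005],"fingers":1}
    - {"dp":[0.5,0.5,24],"dr":[0,0,-0.005],"fingers":1}
    - {"dp":[0.5,0.5,24],"dr":[0,0,-0.005],"fingers":1}
    - {"dp":[0.5,0.5,24],"dr":[0,0,-0.005],"fingers":1}

```text
time_s: 9.4
tool_pos: [0.6239, 0.1588, 0.0132]
tool_rot: [-180.0, 0.0, 79.6]
force: [-0.7, 0.0, -0.9]
grip_width: 0.0172
grasp_force: 50.0
```

Run:
```python
from h import *
np.set_printoptions(precision=4,suppress=True)
for i in range(4): m,im=snap('scene','pics/s2.png')
mt,it=snap('top','pics/t2.png')
o=env.get_obs();print(o['tool_pos'],o['tool_rot'],o['time_s'])
plan([.6236,.1598,.015],79.56,1)
# expected projections: hole, stick ends
h=np.array([.5964,.0123,.034]); u=np.array([.1812,.9834,0])
p=np.array([*o['tool_pos'][:2],.034])
for mm in(m,mt): print(proj(mm,[h,p-u*.11,p+u*.11]))
a=cv2.resize(im[170:290,200:340],None,fx=5,fy=5,interpolation=cv2.INTER_CUBIC); cv2.imwrite('pics/c2.png',a)
```

```text
[0.6246 0.1593 0.0158] [179.9611  -0.0458  79.5491] 9.65
[0.3, -1.1, 0.8] | dr each [0.0007, -0.0008, -0.0002]
[[280.7187 243.1759]
 [295.5524 237.0112]
 [369.2006 204.2935]]
[[295.6538 192.6275]
 [279.1233 190.5099]
 [187.9457 181.3645]]
```

View pics/c2.png

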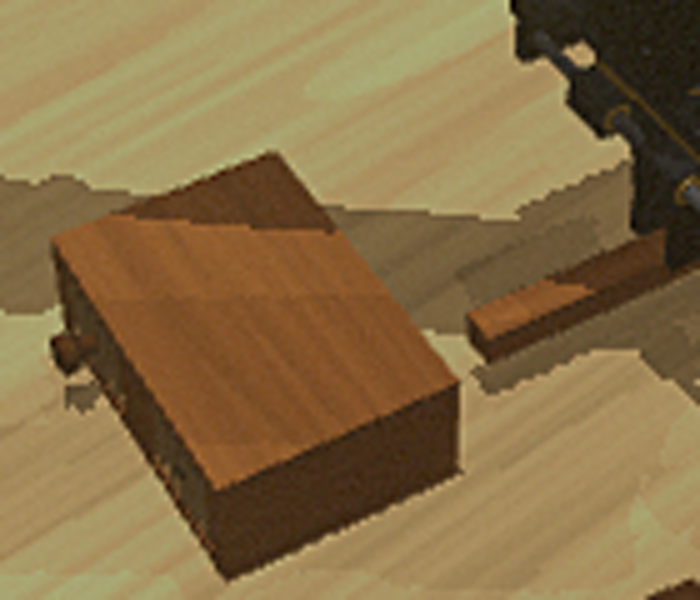

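The stick end is at crop (480,335), matching the predicted position, and lines up with the back of the bare till's bay. I'll insert it now.

Emit:
step_arm:
  moves:
    - {"dp":[-9,-1,0.5],"dr":[0,0,0],"fingers":1}
    - {"dp":[-9,0,0],"dr":[0,0,0],"fingers":1}
    - {"dp":[-9,0,0],"dr":[0,0,0],"fingers":1}
    - {"dp":[-9,0,0],"dr":[0,0,0],"fingers":1}
    - {"dp":[-9,0,0],"dr":[0,0,0],"fingers":1}

```text
time_s: 10.28
tool_pos: [0.615, 0.1139, 0.0148]
tool_rot: [180.0, 0.0, 79.5]
force: [0.2, -0.3, -0.8]
grip_width: 0.0173
grasp_force: 50.0
```

Run:
```python
from h import *
np.set_printoptions(precision=4,suppress=True)
env.read_camera('top');env.read_camera('top')
o=env.get_obs();print(o['tool_pos'],o['tool_rot'],o['force'],o['wrist_torque'],o['time_s'])
u=np.array([.1812,.9834]);n=np.array([.9834,-.1812]);d=o['tool_pos'][:2]-[.5964,.0123]; print("along",d@u,"lateral",d@n)
```

```text
[0.6151 0.1128 0.0145] [-179.999     0.0689   79.4304] [-0.2373 -0.5479 -1.1967] [-0.1048 -0.0948  0.0204] 10.375
along 0.10224625735382029 lateral 0.00018991343471216546
```

Emit:
step_arm:
  squeeze: 60
  moves:
    - {"dp":[-3,0,0],"dr":[0,0,0],"fingers":1}
    - {"dp":[-3,0,0],"dr":[0,0,0],"fingers":1}
    - {"dp":[-3,0,0],"dr":[0,0,0],"fingers":1}
    - {"dp":[-3,0,0],"dr":[0,0,0],"fingers":1}
    - {"dp":[-3,0,0],"dr":[0,0,0],"fingers":1}

```text
time_s: 11.0
tool_pos: [0.6128, 0.1058, 0.0159]
tool_rot: [179.9, -0.5, 79.8]
force: [0.8, 9.2, -0.7]
grip_width: 0.0167
grasp_force: 60.0
```

Emit:
step_arm:
  moves:
    - {"dp":[-4,0,0],"dr":[0,0,0],"fingers":1}
    - {"dp":[-4,0,0],"dr":[0,0,0],"fingers":1}
    - {"dp":[-4,0,0],"dr":[0,0,0],"fingers":1}
    - {"dp":[-4,0,0],"dr":[0,0,0],"fingers":1}
    - {"dp":[-4,0,0],"dr":[0,0,0],"fingers":1}

```text
time_s: 11.62
tool_pos: [0.6092, 0.0861, 0.0159]
tool_rot: [179.9, -0.5, 79.8]
force: [2.5, 8.1, -0.9]
grip_width: 0.017
grasp_force: 60.0
```

```bash
cat > st.py <<'E'
from h import *
np.set_printoptions(precision=4,suppress=True)
env.read_camera('top'); m,im=snap('top','pics/tt.png')
o=env.get_obs();print(o['tool_pos'],o['tool_rot'],o['force'],o['wrist_torque'],o['grip_width'],o['time_s'])
u=np.array([.1812,.9834]);n=np.array([.9834,-.1812]);d=o['tool_pos'][:2]-[.5964,.0123]; print("along",d@u,"lateral",d@n)
E
python3 st.py
```

```text
[0.6092 0.0853 0.0157] [179.9281  -0.415   79.7175] [ 0.9034  7.2818 -0.3393] [ 1.6705 -0.3047  0.0186] 0.01677297591350389 11.725
along 0.07409292991566327 lateral -0.0006841331097989407
```

Emit:
step_arm:
  moves:
    - {"dp":[-4,0,0],"dr":[0,0,0],"fingers":1}
    - {"dp":[-4,0,0],"dr":[0,0,0],"fingers":1}
    - {"dp":[-4,0,0],"dr":[0,0,0],"fingers":1}
    - {"dp":[-4,0,0],"dr":[0,0,0],"fingers":1}
    - {"dp":[-4,0,0],"dr":[0,0,0],"fingers":1}

```text
time_s: 12.35
tool_pos: [0.605, 0.0605, 0.0147]
tool_rot: [-180.0, 0.0, 79.5]
force: [1.4, 1.6, 0.3]
grip_width: 0.0168
grasp_force: 60.0
```

```bash
python3 st.py
python3 - <<'E'
from h import *
im=cv2.imread('pics/tt.png'); cv2.imwrite('pics/c3.png',cv2.resize(im[160:270,270:400],None,fx=5,fy=5,interpolation=cv2.INTER_CUBIC))
E
```

```text
[0.605  0.0595 0.0146] [-179.9929    0.0567   79.4806] [ 0.2862  1.3655 -0.1694] [ 0.1907 -0.1346  0.0111] 0.016977837106742482 12.45
along 0.048018503277530926 lateral -7.979080559386911e-05
```

View pics/c3.png

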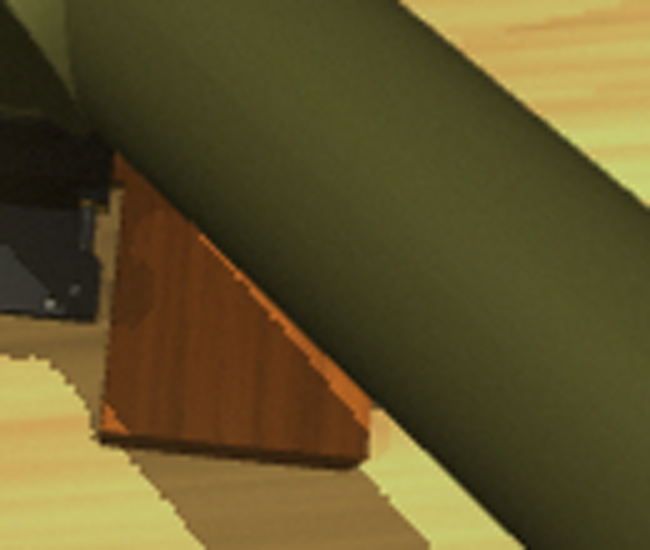

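Emit:
step_arm:
  moves:
    - {"dp":[-2,0,0],"dr":[0,0,0],"fingers":1}
    - {"dp":[-2,0,0],"dr":[0,0,0],"fingers":1}
    - {"dp":[-2,0,0],"dr":[0,0,0],"fingers":1}
    - {"dp":[0,0,0],"dr":[0,0,0],"fingers":1}
    - {"dp":[0,0,0],"dr":[0,0,0],"fingers":1}

```text
time_s: 13.08
tool_pos: [0.604, 0.0544, 0.0147]
tool_rot: [180.0, 0.0, 79.5]
force: [-0.2, 2.1, 0.4]
grip_width: 0.0168
grasp_force: 60.0
```

Run:
```python
from h import *
m,im=snap('scene','pics/s3.png')
o=env.get_obs(); print(o['tool_pos'],o['force'])
e=np.array([.1812,.9834,0]);n=np.array([.9834,-.1812,0]);c=np.array([.5413,-.0385,0])
z=np.array([0,0,1.])
print(proj(m,[c+n*.045-e*(.06+d)+n*.028*s+z*.054 for d in(.045,.055,.06) for s in(-1,1)]).round(1).tolist())
cv2.imwrite('pics/c4.png',cv2.resize(im[180:300,190:310],None,fx=5,fy=5,interpolation=cv2.INTER_CUBIC))
```

```text
[0.60391256 0.05441943 0.01465357] [0.34962627 1.01954411 0.0384251 ]
[[209.0, 257.7], [219.8, 275.7], [204.7, 259.5], [215.4, 277.6], [202.6, 260.4], [213.2, 278.6]]
```

View pics/c4.png

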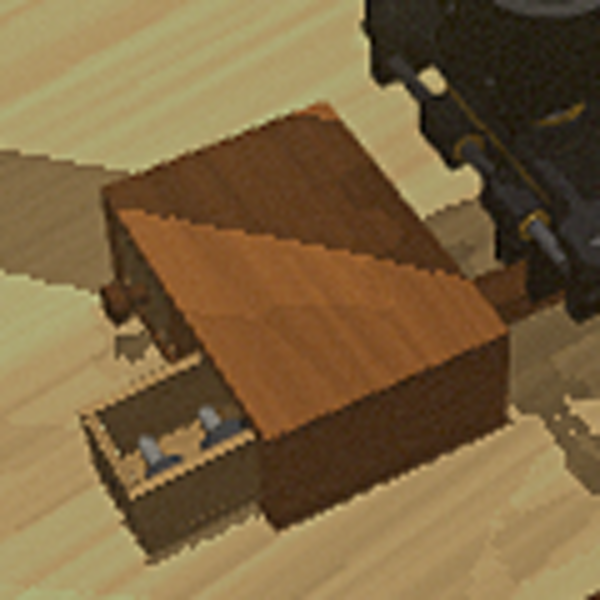

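The scene view shows the bare till out by about 54 mm (front top edge at crop (80,412)–(133,500)), and the knob till is still home. I'll withdraw the stick and lift it.

Emit:
step_arm:
  moves:
    - {"dp":[14,0,0],"dr":[0,0,0],"fingers":1}
    - {"dp":[22,0,0],"dr":[0,0,0],"fingers":1}
    - {"dp":[24,0,0],"dr":[0,0,0],"fingers":1}
    - {"dp":[24,0,0],"dr":[0,0,0],"fingers":1}
    - {"dp":[24,0,0],"dr":[0,0,0],"fingers":1}

```text
time_s: 13.75
tool_pos: [0.6235, 0.1623, 0.0145]
tool_rot: [-180.0, 0.0, 79.6]
force: [0.5, -0.1, -0.6]
grip_width: 0.0164
grasp_force: 60.0
```

Emit:
step_arm:
  moves:
    - {"dp":[0,0,-20],"dr":[0,0,0],"fingers":1}
    - {"dp":[0,0,-25],"dr":[0,0,0],"fingers":1}
    - {"dp":[0,0,-25],"dr":[0,0,0],"fingers":1}
    - {"dp":[0,0,-25],"dr":[0,0,0],"fingers":1}
    - {"dp":[0,0,-25],"dr":[0,0,0],"fingers":1}

```text
time_s: 14.38
tool_pos: [0.6241, 0.1599, 0.1374]
tool_rot: [179.9, 0.0, 79.4]
force: [0.2, 0.7, 0.3]
grip_width: 0.0168
grasp_force: 60.0
```

Run:
```python
from h import *
env.read_camera('top');env.read_camera('top')
m,im=snap('top','pics/t5.png')
o=env.get_obs();print(o['tool_pos'],o['tool_rot'],o['time_s'])
plan([.4877,.329,.135],-4.3,13)
```

```text
[0.62483185 0.16059242 0.13730172] [ 1.79785305e+02 -4.96640952e-02  7.94554180e+01] 14.525
[10.8, -12.7, 0.1] [9.3, -13.9, 0.1] [7.7, -14.8, 0.1] [6.0, -15.6, 0.1] [4.2, -16.2, 0.1] [2.3, -16.5, 0.1] [0.5, -16.7, 0.1] [-1.4, -16.6, 0.1] [-3.3, -16.4, 0.2] [-5.1, -15.9, 0.2] [-6.8, -15.2, 0.2] [-8.5, -14.4, 0.2] [-10.1, -13.3, 0.2] | dr each [0.0002, -0.0003, 0.1124]
```

Emit:
step_arm:
  moves:
    - {"dp":[11,-13,0],"dr":[0,0,0.1124],"fingers":1}
    - {"dp":[9,-14,0],"dr":[0,0,0.1124],"fingers":1}
    - {"dp":[8,-15,0],"dr":[0,0,0.1124],"fingers":1}
    - {"dp":[6,-16,0],"dr":[0,0,0.1124],"fingers":1}
    - {"dp":[4,-16,0],"dr":[0,0,0.1124],"fingers":1}

```text
time_s: 15.15
tool_pos: [0.5691, 0.2254, 0.1339]
tool_rot: [-180.0, 0.1, 47.1]
force: [0.1, -0.0, -0.4]
grip_width: 0.0167
grasp_force: 60.0
```

Emit:
step_arm:
  moves:
    - {"dp":[2,-16,0],"dr":[0,0,0.1124],"fingers":1}
    - {"dp":[0,-17,0],"dr":[0,0,0.1124],"fingers":1}
    - {"dp":[-1,-17,0],"dr":[0,0,0.1124],"fingers":1}
    - {"dp":[-3,-16,0],"dr":[0,0,0.1124],"fingers":1}
    - {"dp":[-5,-16,0],"dr":[0,0,0.1124],"fingers":1}

```text
time_s: 15.78
tool_pos: [0.5166, 0.2897, 0.1339]
tool_rot: [180.0, 0.1, 14.9]
force: [-0.0, -0.4, -1.0]
grip_width: 0.0167
grasp_force: 60.0
```

Emit:
step_arm:
  moves:
    - {"dp":[-7,-15,0],"dr":[0,0,0.1124],"fingers":1}
    - {"dp":[-8,-14,0],"dr":[0,0,0.1124],"fingers":1}
    - {"dp":[-10,-13,0],"dr":[0,0,0.1124],"fingers":1}
    - {"dp":[0,0,20],"dr":[0,0,0],"fingers":1}
    - {"dp":[0,0,30],"dr":[0,0,0],"fingers":1}

```text
time_s: 16.4
tool_pos: [0.4868, 0.327, 0.0833]
tool_rot: [180.0, -0.1, -4.1]
force: [-0.3, -0.4, -0.7]
grip_width: 0.017
grasp_force: 60.0
```

Run:
```python
from h import *
np.set_printoptions(precision=4,suppress=True)
for i in range(3): env.read_camera('top')
m,im=snap('top','pics/t6.png')
o=env.get_obs();print(o['tool_pos'],o['tool_rot'],o['qpos'],o['time_s'])
p=o['tool_pos']; u=np.array([np.cos(np.radians(o['tool_rot'][2])),np.sin(np.radians(o['tool_rot'][2])),0])
print(proj(m,[p+[0,0,.029]+u*.11,p+[0,0,.029]-u*.11]))
plan([.4877,.3290,.0152],-4.3,5)
cv2.imwrite('pics/c5.png',cv2.resize(im[180:310,110:230],None,fx=4.5,fy=4.5,interpolation=cv2.INTER_CUBIC))
```

```text
[0.4859 0.3269 0.0835] [179.9232   0.1175  -4.1651] [   9.0049   25.0191  -56.1358   98.6747   22.1449   68.4348 -147.1964] 16.6
[[157.9374 195.7121]
 [152.6678 298.3234]]
[0.4, -0.5, 13.7] [0.4, -0.5, 13.7] [0.3, -0.5, 13.7] [0.3, -0.5, 13.7] [0.3, -0.5, 13.7] | dr each [0.0003, 0.0004, 0.0005]
```

View pics/c5.png

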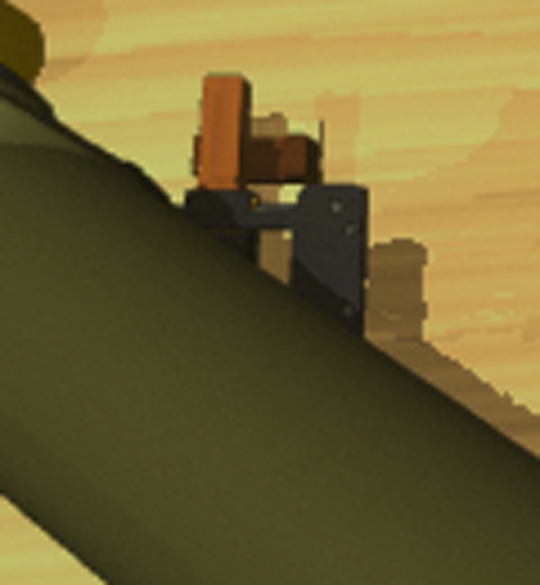

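The far end is at crop (225,78), within 2 px of the prediction, so the stick hasn't slipped noticeably in the grip. I'll lower it.

Emit:
step_arm:
  moves:
    - {"dp":[1,-1,16],"dr":[0,0,0],"fingers":1}
    - {"dp":[1,-1,16],"dr":[0,0,0],"fingers":1}
    - {"dp":[0,0,16],"dr":[0,0,0],"fingers":1}
    - {"dp":[0,0,12],"dr":[0,0,0],"fingers":1}
    - {"dp":[0,0,5],"dr":[0,0,0],"fingers":1}

```text
time_s: 17.23
tool_pos: [0.4876, 0.3298, 0.0186]
tool_rot: [180.0, 0.1, -4.2]
force: [-0.4, 0.1, -0.4]
grip_width: 0.0165
grasp_force: 60.0
```

Emit:
step_arm:
  moves:
    - {"dp":[0,0,2],"dr":[0,0,0],"fingers":1}
    - {"dp":[0,0,0],"dr":[0,0,0],"fingers":1}
    - {"dp":[0,0,0],"dr":[0,0,0],"fingers":1}
    - {"dp":[0,0,0],"dr":[0,0,0],"fingers":1}
    - {"dp":[0,0,0],"dr":[0,0,0],"fingers":1}

```text
time_s: 17.85
tool_pos: [0.4883, 0.33, 0.0179]
tool_rot: [180.0, -0.0, -4.2]
force: [0.0, -0.4, -0.6]
grip_width: 0.0165
grasp_force: 60.0
```

```bash
python3 st.py
```

```text
[0.4883 0.33   0.0178] [179.9984  -0.0082  -4.1823] [ 0.5695  0.4517 -0.5897] [ 0.002  -0.0203  0.0146] 0.016748201714086527 17.95
along 0.2928408030049144 lateral -0.16390792466016613
```

Emit:
step_arm:
  moves:
    - {"dp":[0,1,1.5],"dr":[0,0,0],"fingers":1}
    - {"dp":[0,0,1],"dr":[0,0,0],"fingers":1}
    - {"dp":[0,0,0],"dr":[0,0,0],"fingers":1}
    - {"dp":[0,0,0],"dr":[0,0,0],"fingers":1}
    - {"dp":[0,0,0],"dr":[0,0,0],"fingers":1}

```text
time_s: 18.58
tool_pos: [0.4881, 0.3291, 0.0152]
tool_rot: [180.0, -0.0, -4.2]
force: [-0.1, 0.0, -1.5]
grip_width: 0.0166
grasp_force: 60.0
```

Emit:
step_arm:
  moves:
    - {"dp":[0,0,0],"dr":[0,0,0],"fingers":0}
    - {"dp":[0,0,0],"dr":[0,0,0],"fingers":0}
    - {"dp":[0,0,0],"dr":[0,0,0],"fingers":0}
    - {"dp":[0,0,0],"dr":[0,0,0],"fingers":0}
    - {"dp":[0,0,-10],"dr":[0,0,0],"fingers":0}

```text
time_s: 19.2
tool_pos: [0.4875, 0.3286, 0.0249]
tool_rot: [179.9, 0.1, -4.2]
force: [-1.2, -0.2, 0.7]
grip_width: 0.0588
grasp_force: 0.0
```

Emit:
step_arm:
  moves:
    - {"dp":[0,0,-25],"dr":[0,0,0],"fingers":0}
    - {"dp":[0,0,-35],"dr":[0,0,0],"fingers":0}
    - {"dp":[0,0,-35],"dr":[0,0,0],"fingers":0}
    - {"dp":[0,0,-35],"dr":[0,0,0],"fingers":0}
    - {"dp":[0,0,-20],"dr":[0,0,0],"fingers":0}

```text
time_s: 19.82
tool_pos: [0.4886, 0.3298, 0.1777]
tool_rot: [-179.9, -0.1, -4.2]
force: [-0.4, -0.1, 0.7]
grip_width: 0.0869
grasp_force: 0.0
```

```bash
python3 st.py
python3 - <<'E'
from h import *
# till target: case frame; front 54 out. Grip 41 mm behind the front -> 13 mm ahead of the case
e=np.array([.1812,.9834,0]);n=np.array([.9834,-.1812,0]);c=np.array([.5413,-.0385,0])
o=env.get_obs()
p=c+n*.045-e*(.06+.030)+[0,0,.16]; print(p)
w=np.array([.45,.10,.18])
plan(w,30,9); plan(p,79.56,9,(w,30))
E
```

```text
[0.4891 0.3301 0.1776] [-179.8872   -0.2007   -4.1766] [-0.1537  0.9597 -0.3399] [ 0.0821 -0.0245  0.027 ] 0.08701679399391772 19.925
along 0.29306823123207143 lateral -0.16309267695365773
[ 0.569245 -0.13516   0.16    ]
[-2.5, 25.8, -0.3] [-4.2, 25.6, -0.3] [-5.9, 25.3, -0.3] [-7.5, 24.8, -0.3] [-9.1, 24.3, -0.3] [-10.7, 23.6, -0.3] [-12.3, 22.8, -0.3] [-13.8, 22.0, -0.3] [-15.2, 21.0, -0.3] | dr each [-0.0001, -0.0004, -0.0663]
[-1.6, 29.3, 2.2] [-4.4, 29.0, 2.2] [-7.1, 28.4, 2.2] [-9.8, 27.6, 2.2] [-12.4, 26.5, 2.2] [-14.9, 25.2, 2.2] [-17.3, 23.7, 2.2] [-19.5, 21.9, 2.2] [-21.5, 19.9, 2.2] | dr each [0.0, 0.0, -0.0961]
```

Run:
```python
from h import *
w=np.array([.46,.10,.18])
plan(w,30,10); plan([.5584,-.1942,.18],79.56,10,(w,30))
```

```text
[-1.2, 23.2, -0.3] [-2.6, 23.0, -0.3] [-4.0, 22.8, -0.3] [-5.3, 22.6, -0.3] [-6.7, 22.2, -0.3] [-8.0, 21.8, -0.3] [-9.3, 21.3, -0.3] [-10.5, 20.7, -0.3] [-11.7, 20.0, -0.3] [-12.9, 19.3, -0.2] | dr each [-0.0001, -0.0004, -0.0596]
[-6.2, 30.4, 0.0] [-8.8, 29.8, 0.0] [-11.3, 28.9, 0.0] [-13.8, 27.8, 0.0] [-16.1, 26.5, 0.0] [-18.4, 25.0, 0.0] [-20.5, 23.3, 0.0] [-22.4, 21.5, 0.0] [-24.2, 19.5, 0.0] [-25.8, 17.3, 0.0] | dr each [0.0, 0.0, -0.0865]
```

Emit:
step_arm:
  moves:
    - {"dp":[-1,23,0],"dr":[0,0,-0.06],"fingers":0}
    - {"dp":[-3,23,0],"dr":[0,0,-0.06],"fingers":0}
    - {"dp":[-4,23,0],"dr":[0,0,-0.06],"fingers":0}
    - {"dp":[-5,23,0],"dr":[0,0,-0.06],"fingers":0}
    - {"dp":[-7,22,0],"dr":[0,0,-0.06],"fingers":0}

```text
time_s: 20.55
tool_pos: [0.4725, 0.2124, 0.1736]
tool_rot: [-180.0, 0.1, 13.1]
force: [-0.5, 0.4, 1.1]
grip_width: 0.0873
grasp_force: 0.0
```

Emit:
step_arm:
  moves:
    - {"dp":[-8,22,0],"dr":[0,0,-0.06],"fingers":0}
    - {"dp":[-9,21,0],"dr":[0,0,-0.06],"fingers":0}
    - {"dp":[-10,21,0],"dr":[0,0,-0.06],"fingers":0}
    - {"dp":[-12,20,0],"dr":[0,0,-0.06],"fingers":0}
    - {"dp":[-13,19,0],"dr":[0,0,-0.06],"fingers":0}

```text
time_s: 21.18
tool_pos: [0.4584, 0.0976, 0.1738]
tool_rot: [-179.9, 0.1, 30.3]
force: [1.1, 0.2, 0.0]
grip_width: 0.087
grasp_force: 0.0
```

Emit:
step_arm:
  moves:
    - {"dp":[-6,30,0],"dr":[0,0,-0.0865],"fingers":0}
    - {"dp":[-9,30,0],"dr":[0,0,-0.0865],"fingers":0}
    - {"dp":[-11,29,0],"dr":[0,0,-0.0865],"fingers":0}
    - {"dp":[-14,28,0],"dr":[0,0,-0.0865],"fingers":0}
    - {"dp":[-16,26,0],"dr":[0,0,-0.0865],"fingers":0}

```text
time_s: 21.8
tool_pos: [0.5085, -0.0489, 0.1737]
tool_rot: [-179.9, 0.1, 55.1]
force: [-0.1, -0.2, 0.2]
grip_width: 0.0867
grasp_force: 0.0
```

Emit:
step_arm:
  moves:
    - {"dp":[-18,25,0],"dr":[0,0,-0.0865],"fingers":0}
    - {"dp":[-20,23,0],"dr":[0,0,-0.0865],"fingers":0}
    - {"dp":[-22,22,0],"dr":[0,0,-0.0865],"fingers":0}
    - {"dp":[-24,20,0],"dr":[0,0,-0.0865],"fingers":0}
    - {"dp":[-26,17,0],"dr":[0,0,-0.0865],"fingers":0}

```text
time_s: 22.42
tool_pos: [0.5593, -0.1947, 0.1734]
tool_rot: [-179.9, -0.0, 79.9]
force: [0.7, -0.4, 1.1]
grip_width: 0.0869
grasp_force: 0.0
```

Run:
```python
from h import *
import json
np.set_printoptions(precision=4,suppress=True)
for i in range(3): env.read_camera("wrist")
m,im=snap("wrist","pics/w3.png")
json.dump({k:np.array(v).tolist() for k,v in m.items()},open("w3.json","w"))
o=env.get_obs(); print(o["tool_pos"],o["tool_rot"],o["qpos"],o["time_s"])
snap("top","pics/t7.png")
```

```text
[ 0.559  -0.1937  0.1735] [-179.8431   -0.1015   79.6705] [ 56.8305  18.0529 -48.6794  91.9792  13.7463  76.4204  -4.0644] 22.625
```

View pics/w3.png

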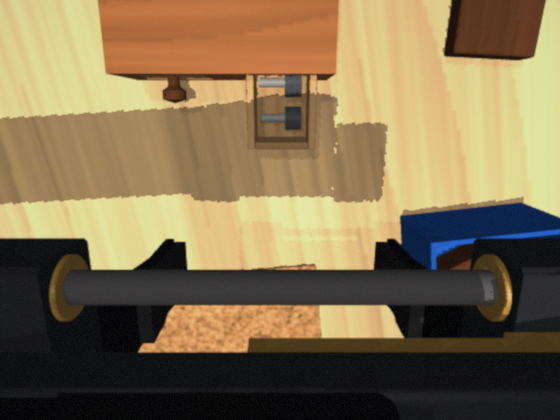

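The wrist view shows the roof front edge at row ~75 (columns 107–337) and the till's top rim from (248,75) to its front edge at row ~148 (columns 247–315).

Run:
```python
from h import *
import json
np.set_printoptions(precision=4,suppress=True)
m=json.load(open("w3.json")); im=cv2.imread("pics/w3.png")
e=np.array([.1812,.9834]);n=np.array([.9834,-.1812]);c=np.array([.5413,-.0385])
def cf(px,z):
    P=cast(m,px,z)[:,:2]-c; return (np.c_[P@n,P@e]*1000).round(1).tolist()
g=cv2.cvtColor(im,cv2.COLOR_BGR2GRAY).astype(int)
print("roof front corners (case mm)",cf([(107,74),(337,77)],.066))
print("till front top",cf([(247,148),(315,148)],.054), "front bottom",cf([(281,149)],.010))
for v in (100,115,135): print(v,[(u,*im[v,u]) for u in list(range(242,258,2))+list(range(304,320,2))])
print([(v,*im[v,262]) for v in range(136,156)])
```

```text
roof front corners (case mm) [[-86.1, -58.7], [87.6, -60.9]]
till front top [[17.4, -115.4], [73.3, -115.4]] front bottom [[45.3, -120.7]]
100 [(242, np.uint8(98), np.uint8(146), np.uint8(179)), (244, np.uint8(125), np.uint8(181), np.uint8(220)), (246, np.uint8(118), np.uint8(177), np.uint8(216)), (248, np.uint8(122), np.uint8(186), np.uint8(228)), (250, np.uint8(105), np.uint8(163), np.uint8(204)), (252, np.uint8(70), np.uint8(110), np.uint8(141)), (254, np.uint8(41), np.uint8(61), np.uint8(80)), (256, np.uint8(44), np.uint8(67), np.uint8(88)), (304, np.uint8(56), np.uint8(86), np.uint8(112)), (306, np.uint8(47), np.uint8(74), np.uint8(95)), (308, np.uint8(38), np.uint8(60), np.uint8(77)), (310, np.uint8(67), np.uint8(104), np.uint8(135)), (312, np.uint8(72), np.uint8(111), np.uint8(145)), (314, np.uint8(73), np.uint8(110), np.uint8(142)), (316, np.uint8(72), np.uint8(106), np.uint8(133)), (318, np.uint8(77), np.uint8(111), np.uint8(136))]
115 [(242, np.uint8(82), np.uint8(123), np.uint8(151)), (244, np.uint8(88), np.uint8(127), np.uint8(154)), (246, np.uint8(79), np.uint8(114), np.
[... 1782 characters left out ...]
 np.uint8(49), np.uint8(74), np.uint8(98)), (143, np.uint8(62), np.uint8(94), np.uint8(120)), (144, np.uint8(64), np.uint8(97), np.uint8(123)), (145, np.uint8(64), np.uint8(96), np.uint8(124)), (146, np.uint8(61), np.uint8(92), np.uint8(121)), (147, np.uint8(59), np.uint8(92), np.uint8(120)), (148, np.uint8(60), np.uint8(92), np.uint8(119)), (149, np.uint8(73), np.uint8(108), np.uint8(134)), (150, np.uint8(82), np.uint8(119), np.uint8(147)), (151, np.uint8(82), np.uint8(120), np.uint8(148)), (152, np.uint8(84), np.uint8(121), np.uint8(149)), (153, np.uint8(85), np.uint8(123), np.uint8(149)), (154, np.uint8(82), np.uint8(121), np.uint8(147)), (155, np.uint8(84), np.uint8(121), np.uint8(147))]
```

Run:
```python
from h import *
plan([.5723,-.1205,.09],79.56,5)
```

```text
[14.6, 0.0, 16.8] [14.6, 0.0, 16.8] [14.6, 0.0, 16.8] [14.7, -0.0, 16.8] [14.7, -0.0, 16.8] | dr each [-0.0004, -0.0003, 0.0007]
```

Emit:
step_arm:
  moves:
    - {"dp":[18,0,20],"dr":[0,0,0.002],"fingers":0}
    - {"dp":[18,0,20],"dr":[0,0,0.002],"fingers":0}
    - {"dp":[18,0,22],"dr":[0,0,0],"fingers":0}
    - {"dp":[19,0,22],"dr":[0,0,0],"fingers":0}
    - {"dp":[0,0,0],"dr":[0,0,0],"fingers":0}

```text
time_s: 23.3
tool_pos: [0.5715, -0.1185, 0.0898]
tool_rot: [-179.8, -0.1, 79.8]
force: [0.0, -0.6, 1.0]
grip_width: 0.087
grasp_force: 0.0
```

Run:
```python
from h import *
np.set_printoptions(precision=4,suppress=True)
for i in range(3): env.read_camera("top")
o=env.get_obs(); print(o["tool_pos"],o["tool_rot"],o["time_s"])
plan([.5723,-.1205,.015],79.56,4)
```

```text
[ 0.5734 -0.1227  0.0922] [179.9301   0.0523  79.5189] 23.45
[0.5, -0.4, 19.3] [0.5, -0.4, 19.3] [0.5, -0.4, 19.3] [0.5, -0.4, 19.3] | dr each [0.0003, 0.0002, -0.0002]
```

Emit:
step_arm:
  moves:
    - {"dp":[0,0,20],"dr":[0,0,0],"fingers":0}
    - {"dp":[0,0,20],"dr":[0,0,0],"fingers":0}
    - {"dp":[0,0,20],"dr":[0,0,0],"fingers":0}
    - {"dp":[0,0,16],"dr":[0,0,0],"fingers":0}
    - {"dp":[0,0,0],"dr":[0,0,0],"fingers":0}

```text
time_s: 24.08
tool_pos: [0.5717, -0.1218, 0.0133]
tool_rot: [-179.8, -0.0, 79.5]
force: [-0.3, 0.4, -0.2]
grip_width: 0.0871
grasp_force: 0.0
```

```bash
python3 st.py; python3 -c "
from h import *
plan([.5723,-.1205,.015],79.56,1)"
```

```text
[ 0.5734 -0.1219  0.0153] [179.9915  -0.0155  79.5484] [ 0.4373 -0.0133 -0.1483] [-0.0038 -0.0875 -0.0476] 0.08717163454474697 24.175
along -0.13615024695001757 lateral 0.001659513587855925
[1.2, -1.3, 0.3] | dr each [0.0001, -0.0003, -0.0002]
```

Emit:
step_arm:
  squeeze: 40
  moves:
    - {"dp":[1,-1.3,0],"dr":[0,0,0],"fingers":1}
    - {"dp":[0,0,0],"dr":[0,0,0],"fingers":1}
    - {"dp":[0,0,0],"dr":[0,0,0],"fingers":1}
    - {"dp":[0,0,0],"dr":[0,0,0],"fingers":1}
    - {"dp":[0,0,0],"dr":[0,0,0],"fingers":1}

```text
time_s: 24.8
tool_pos: [0.5724, -0.1212, 0.0155]
tool_rot: [179.9, 0.0, 79.5]
force: [0.7, -0.2, 0.7]
grip_width: 0.0555
grasp_force: 40.0
```

```bash
python3 st.py
```

```text
[ 0.5724 -0.1212  0.0155] [179.9497   0.0183  79.5218] [ 0.5421 -0.4808  1.2076] [-0.1568 -0.2134  0.001 ] 0.055553599254756406 24.9
along -0.1356385383618409 lateral 0.000594847087234486
```

Emit:
step_arm:
  squeeze: 55
  moves:
    - {"dp":[-3,0,-0.5],"dr":[0,0,0],"fingers":1}
    - {"dp":[-5,0,-0.5],"dr":[0,0,0],"fingers":1}
    - {"dp":[-7,0,0],"dr":[0,0,0],"fingers":1}
    - {"dp":[-8,0,0],"dr":[0,0,0],"fingers":1}
    - {"dp":[-8,0,0],"dr":[0,0,0],"fingers":1}

```text
time_s: 25.52
tool_pos: [0.566, -0.1522, 0.016]
tool_rot: [-180.0, 0.0, 79.5]
force: [0.3, -0.2, -3.7]
grip_width: 0.0552
grasp_force: 55.0
```

Emit:
step_arm:
  moves:
    - {"dp":[-8,0,0],"dr":[0,0,0],"fingers":1}
    - {"dp":[-8,0,0],"dr":[0,0,0],"fingers":1}
    - {"dp":[-8,0,0],"dr":[0,0,0],"fingers":1}
    - {"dp":[-10,0,0],"dr":[0,0,0],"fingers":1}
    - {"dp":[-12,0,0],"dr":[0,0,0],"fingers":1}

```text
time_s: 26.15
tool_pos: [0.5579, -0.1973, 0.0163]
tool_rot: [180.0, 0.0, 79.5]
force: [-0.0, 0.1, -3.3]
grip_width: 0.0554
grasp_force: 55.0
```

```bash
python3 st.py
python3 - <<'E'
from h import *
m,im=snap('scene','pics/s4.png')
cv2.imwrite('pics/c6.png',cv2.resize(im[190:340,120:300],None,fx=4,fy=4,interpolation=cv2.INTER_CUBIC))
E
```

```text
[ 0.5574 -0.1994  0.0161] [-179.9902    0.0836   79.3652] [-0.7657 -1.1724 -3.2925] [-0.0866 -0.05    0.0645] 0.05519437799561013 26.25
along -0.2152293577801156 lateral 2.3151541056136427e-05
```

View pics/c6.png

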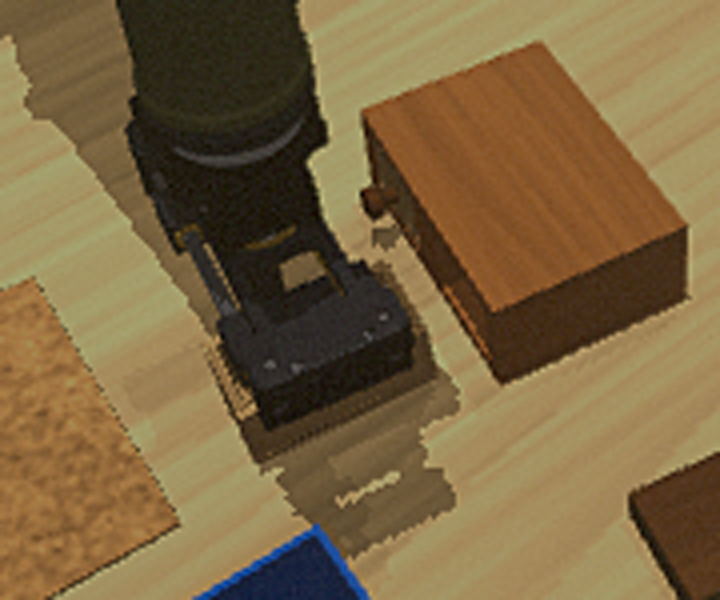

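The till is fully clear of the case and held level, and the knob till is still home. Lifting it to carry to the mat.

Emit:
step_arm:
  moves:
    - {"dp":[0,0,-6],"dr":[0,0,0],"fingers":1}
    - {"dp":[0,0,-12],"dr":[0,0,0],"fingers":1}
    - {"dp":[0,0,-14],"dr":[0,0,0],"fingers":1}
    - {"dp":[0,0,-14],"dr":[0,0,0],"fingers":1}
    - {"dp":[0,0,-14],"dr":[0,0,0],"fingers":1}

```text
time_s: 26.92
tool_pos: [0.5583, -0.1967, 0.0776]
tool_rot: [180.0, 0.0, 79.5]
force: [-1.0, -0.4, -3.4]
grip_width: 0.0555
grasp_force: 55.0
```

```bash
python3 st.py
python3 - <<'E'
from h import *
plan([.4682,-.3918,.075],85,9)
E
```

```text
[ 0.5596 -0.1969  0.0786] [179.7888   0.059   79.5295] [ 0.9874 -0.7283 -3.4277] [-0.0423 -0.0906 -0.0002] 0.055265290640910805 27.025
along -0.2124434547902217 lateral 0.0016836310272655489
[-23.1, -6.0, 0.4] [-23.1, -6.3, 0.4] [-23.0, -6.5, 0.4] [-22.9, -6.8, 0.4] [-22.9, -7.0, 0.4] [-22.8, -7.3, 0.4] [-22.7, -7.5, 0.4] [-22.6, -7.7, 0.4] [-22.5, -8.0, 0.4] | dr each [0.0004, 0.0001, -0.0106]
```

Emit:
step_arm:
  moves:
    - {"dp":[-15,-4,0],"dr":[0,0,-0.01],"fingers":1}
    - {"dp":[-23,-6,0],"dr":[0,0,-0.01],"fingers":1}
    - {"dp":[-23,-7,0],"dr":[0,0,-0.01],"fingers":1}
    - {"dp":[-23,-7,0],"dr":[0,0,-0.01],"fingers":1}
    - {"dp":[-23,-7,0],"dr":[0,0,-0.01],"fingers":1}

```text
time_s: 27.65
tool_pos: [0.5095, -0.2979, 0.0759]
tool_rot: [-180.0, -0.0, 82.4]
force: [0.1, -0.2, -3.8]
grip_width: 0.0551
grasp_force: 55.0
```

Emit:
step_arm:
  moves:
    - {"dp":[-23,-7,0],"dr":[0,0,-0.01],"fingers":1}
    - {"dp":[-23,-8,0],"dr":[0,0,-0.01],"fingers":1}
    - {"dp":[-23,-8,0],"dr":[0,0,-0.01],"fingers":1}
    - {"dp":[-20,-8,0],"dr":[0,0,-0.01],"fingers":1}
    - {"dp":[-10,0,0],"dr":[0,0,0],"fingers":1}

```text
time_s: 28.28
tool_pos: [0.4666, -0.3935, 0.0757]
tool_rot: [-179.9, 0.0, 84.5]
force: [0.7, 0.2, -2.8]
grip_width: 0.0553
grasp_force: 55.0
```

```bash
python3 st.py
python3 - <<'E'
from h import *
env.read_camera("top");env.read_camera("top")
o=env.get_obs(); print(o["tool_pos"],o["tool_rot"],o["qpos"])
plan([.4682,-.3918,.020],85,5)
E
```

```text
[ 0.4677 -0.3931  0.076 ] [180.       0.0001  84.5741] [ 0.0206 -0.1774 -2.6749] [-0.0172 -0.0574 -0.0454] 0.05541803140019261 28.375
along -0.4219442463173588 lateral -0.05311802920843106
[ 0.46874825 -0.3907719   0.07612861] [ 1.79982712e+02 -6.36712351e-02  8.47410610e+01] [ 72.56870203  24.36356599 -43.81704007  95.90416374  17.99652357
  67.0631875   18.93449351]
[-0.2, -0.1, 11.2] [-0.2, -0.1, 11.2] [-0.2, -0.1, 11.2] [-0.2, -0.1, 11.2] [-0.2, -0.1, 11.2] | dr each [0.0001, -0.0002, -0.0009]
```

Emit:
step_arm:
  moves:
    - {"dp":[0,0,10],"dr":[0,0,0],"fingers":1}
    - {"dp":[0,0,14],"dr":[0,0,0],"fingers":1}
    - {"dp":[0,0,14],"dr":[0,0,0],"fingers":1}
    - {"dp":[0,0,12],"dr":[0,0,0],"fingers":1}
    - {"dp":[0,0,8],"dr":[0,0,0],"fingers":1}

```text
time_s: 29.1
tool_pos: [0.4676, -0.3916, 0.017]
tool_rot: [-179.9, -0.0, 84.7]
force: [0.5, -0.0, -2.5]
grip_width: 0.0553
grasp_force: 55.0
```

Emit:
step_arm:
  moves:
    - {"dp":[0,0,2],"dr":[0,0,0],"fingers":1}
    - {"dp":[0,0,1],"dr":[0,0,0],"fingers":1}
    - {"dp":[0,0,1],"dr":[0,0,0],"fingers":1}
    - {"dp":[0,0,0],"dr":[0,0,0],"fingers":1}
    - {"dp":[0,0,0],"dr":[0,0,0],"fingers":1}

```text
time_s: 29.72
tool_pos: [0.4681, -0.3921, 0.0145]
tool_rot: [180.0, 0.0, 84.7]
force: [0.5, 0.7, -3.1]
grip_width: 0.0549
grasp_force: 55.0
```

```bash
python3 st.py
```

```text
[ 0.4681 -0.3921  0.0144] [179.9902   0.0157  84.6899] [-0.2426  0.3364 -2.9331] [-0.0392 -0.0496 -0.032 ] 0.05536819189043251 29.825
along -0.4208962889414799 lateral -0.052903301127510224
```

Still carrying the weight, with about 5 mm to go. I'll lower it slowly.

Emit:
step_arm:
  moves:
    - {"dp":[0,0,1],"dr":[0,0,0],"fingers":1}
    - {"dp":[0,0,1],"dr":[0,0,0],"fingers":1}
    - {"dp":[0,0,1],"dr":[0,0,0],"fingers":1}
    - {"dp":[0,0,0.5],"dr":[0,0,0],"fingers":1}
    - {"dp":[0,0,0],"dr":[0,0,0],"fingers":1}

```text
time_s: 30.45
tool_pos: [0.4682, -0.3914, 0.0121]
tool_rot: [-180.0, 0.0, 84.7]
force: [-3.5, 3.3, 6.9]
grip_width: 0.0552
grasp_force: 55.0
```

Emit:
step_arm:
  moves:
    - {"dp":[0,0,0.5],"dr":[0,0,0],"fingers":1}
    - {"dp":[0,0,0.5],"dr":[0,0,0],"fingers":1}
    - {"dp":[0,0,0],"dr":[0,0,0],"fingers":1}
    - {"dp":[0,0,0],"dr":[0,0,0],"fingers":1}
    - {"dp":[0,0,0],"dr":[0,0,0],"fingers":1}

```text
time_s: 31.08
tool_pos: [0.4682, -0.3911, 0.0117]
tool_rot: [-179.9, -0.0, 84.7]
force: [-5.0, 5.9, 11.2]
grip_width: 0.0554
grasp_force: 55.0
```

```bash
python3 st.py
```

```text
[ 0.4682 -0.3911  0.0118] [-179.9412    0.0021   84.7156] [-5.5383  5.7989 11.5153] [ 0.8527  1.1717 -0.1061] 0.055380567107589054 31.175
along -0.41990012214547323 lateral -0.0529375729801161
```

It has touched down. I'll ease off the pressure, release and retreat upward.

Emit:
step_arm:
  squeeze: 10
  moves:
    - {"dp":[0,0,-1],"dr":[0,0,0],"fingers":1}
    - {"dp":[0,0,-0.5],"dr":[0,0,0],"fingers":1}
    - {"dp":[0,0,0],"dr":[0,0,0],"fingers":0}
    - {"dp":[0,0,0],"dr":[0,0,0],"fingers":0}
    - {"dp":[0,0,0],"dr":[0,0,0],"fingers":0}

```text
time_s: 31.8
tool_pos: [0.4681, -0.3922, 0.0113]
tool_rot: [180.0, 0.0, 84.7]
force: [0.1, 0.3, -0.1]
grip_width: 0.0785
grasp_force: 0.0
```

Emit:
step_arm:
  moves:
    - {"dp":[0,0,0],"dr":[0,0,0],"fingers":0}
    - {"dp":[0,0,-15],"dr":[0,0,0],"fingers":0}
    - {"dp":[0,0,-30],"dr":[0,0,0],"fingers":0}
    - {"dp":[0,0,-35],"dr":[0,0,0],"fingers":0}
    - {"dp":[0,0,-35],"dr":[0,0,0],"fingers":0}

```text
time_s: 32.42
tool_pos: [0.4683, -0.392, 0.1285]
tool_rot: [180.0, 0.0, 84.7]
force: [-0.7, -0.2, -1.3]
grip_width: 0.0871
grasp_force: 0.0
```

Emit:
step_arm:
  moves:
    - {"dp":[-30,0,-30],"dr":[0,0,0],"fingers":0}
    - {"dp":[-30,20,-20],"dr":[0,0,0],"fingers":0}
    - {"dp":[-35,-20,0],"dr":[0,0,0],"fingers":0}
    - {"dp":[-35,-30,0],"dr":[0,0,0],"fingers":0}
    - {"dp":[-35,-40,0],"dr":[0,0,0],"fingers":0}

```text
time_s: 33.05
tool_pos: [0.3833, -0.5503, 0.1775]
tool_rot: [179.9, 0.0, 84.8]
force: [0.4, -0.2, -0.1]
grip_width: 0.0868
grasp_force: 0.0
```

```bash
python3 st.py
python3 - <<'E'
from h import *
ms,s=snap("scene","pics/s9.png"); mt,t=snap("top","pics/t9.png")
cv2.imwrite("pics/f.png",np.vstack([cv2.resize(t[150:320,130:530],(800,340)),cv2.resize(s[100:400,:][:, 0:470],(407,260)).copy() if 0 else np.hstack([cv2.resize(s[230:400,20:260],(367,260)),cv2.resize(s[120:230,240:423],(433,260))])]))
E
```

```text
[ 0.3751 -0.5564  0.1768] [-179.7786    0.2364   84.0312] [-0.1031 -0.5879 -0.4119] [-0.0526 -0.0664 -0.0255] 0.08721749396073665 33.15
along -0.5993297725205048 lateral -0.1145708812536449
```

View pics/f.png

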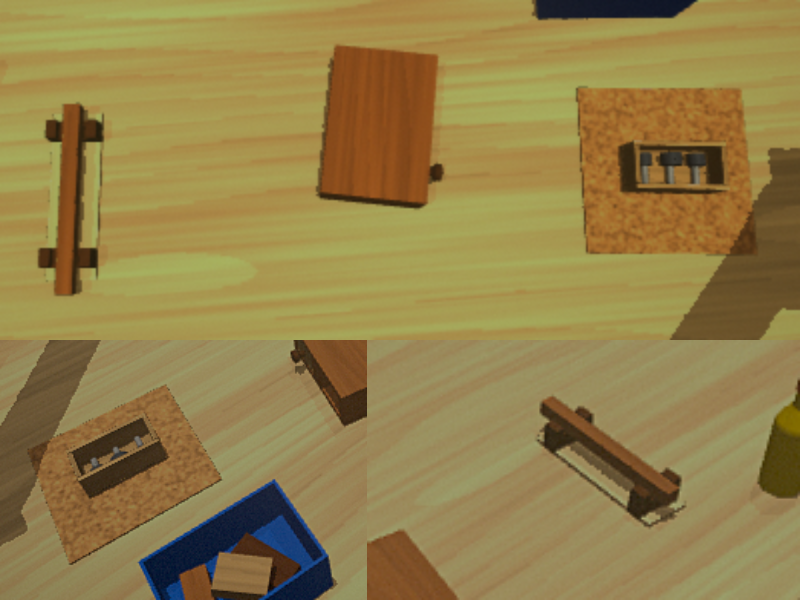

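The final views show the stick in both notches (f.png (72,104) to (64,294)), the knob till home, and the till upright on the mat. I'll check its centring and hand in.

Run:
```python
from h import *
m=env.camera_model("top")
P=cast(m,[(130+680.5/2,150+167/2)],.048)[0]; print("till",P,"mat .4693 -.3788", P[:2]-[.4693,-.3788])
o=env.get_obs(); print(o["joint_velocities"].round(2),o["time_s"])
if np.hypot(*(P[:2]-[.4693,-.3788]))<.012: print(env.sign_off())
```

```text
till [ 0.46524031 -0.37860727  0.048     ] mat .4693 -.3788 [-0.00405969  0.00019273]
[-2.25 -0.2  -2.53  0.58 -0.78 -0.33 -0.2 ] 33.25
the job is handed in; nothing more can be done
None
```

Job handed in at 33 s: the bare till is upright on the cork mat, about 4 mm off centre, the stick is back in both notches of its rest, and the till with the knob is still home.

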